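# Reverse the worn bed plate of a punching frame

## Task

The white bed plate in the punching frame is worn at its red end: swing the brass tab well aside so that it clears the plate, lift the plate right out, turn it end for end and lower it (do not drop it) fully home in the frame again, with the red end now at the tab's end. Then swing the tab back over the plate as far as its stop, and leave the loose masking tape, glue stick and cork block where they stand.

Things in the scene. Friction and masses are not known exactly. Their poses are not given: they have to be found in the camera images.
- frame: grey metal punching frame, screwed down, 160 (x) x 245 (y) x 20 mm high. Origin on the table under the centre of its recess; z up. The recess for the plate is 106 (x) x 176 (y) mm, its floor is at z = 12 mm and its rim at z = 20 mm. The frame reaches from y = -105 to y = +140 mm; the swing tab is at the +y end.
- tab (a joint): brass swing tab, flat bar 18 mm wide reaching 69 mm from its upright pivot, 22 to 28 mm above the table. 0: at its stop, pointing along the frame's -y over the plate's end; grows counterclockwise from above (the tip swings to the frame's +x); 1.57: across the frame; 1.9: other stop. Clear of the plate from 1.3 on. Light friction (1 N at the pin): it stays where it is left.
- tab_pivot (a point): point on the tab's pivot axis, on the frame at x = 0, y = +111, z = 22 mm
- tab_pin (a point): middle of the black upright pin near the tab's tip, 60 mm from the pivot; the pin is 14 mm thick and reaches from 28 to 54 mm above the table; it can be pushed from either side
- plate_grip (a point): centre of the square blue grip block (34 x 34 mm, 36 mm high) standing on the middle of the white plate's top. It is 26 mm above the plate's underside, so 38 mm above the table when the plate lies home. Axes: x across the plate, y along it (the red end is at -y), z up.
- plate_red_end (a point): point on the plate's top in the middle of its red painted band, 70 mm from the plate's centre. At the start the red end is away from the tab.
- plate: the white loose plate, 100 (x) x 170 (y) x 8 mm, 0.2 to 0.45 kg, origin at the centre of its underside, axes as for plate_grip. Home, it is flush with the frame's rim, with 3 mm play on each side; its edges are bevelled at 45 degrees, 4 mm smaller all round at the underside, as a lead-in. A light push on the block usually settles it if it hangs on the rim. It fits either way round.
- masking_roll: beige roll of masking tape lying flat to the right of the frame, 121 x 110 x 50 mm, loose bystander, origin under its centre
- glue: upright white and blue glue stick, 31 mm thick, 96 mm high, loose bystander, origin under its centre
- cork: cork sanding block, 60 x 100 x 34 mm, loose bystander, origin under its centre
Not all that is in view belongs to the job. What is shaped like the plate but pink is not meant.

How it is judged:
By the outcome, as a careful person would: the job done as asked, in the order asked, and still so for the second after the job is handed in, with the robot touching nothing.
It also fails if it takes over 72 s, if anything falls off the work surface, if the arm or the gripper's body presses on something with over 40 N, if the wrist force passes 120 N, or if a joint passes its speed limit or range.

## Robot

A 7-joint arm with a two-finger parallel gripper is mounted at the origin on the work surface; the furniture and walls round the work are solid. World frame = base frame: x ahead of the robot, y to its left, z up, the work surface at z = 0. Lengths are in m, angles in degrees, forces in N, time in s.
With the tool pointing down it reaches from about 0.4 to 0.875 m from the base axis. Payload 19.3 kg.
Tool frame: the origin (TCP) lies at the centre of the arm's flange, where the gripper is bolted on; the fingertips stand 173 mm ahead of it and the grasp point (between the pads) lies 155 mm ahead of it; z points along the fingers, y is the line along which they close (so a half turn about z gives the same grasp; the last joint's range is limited). The gripper opens to 85 mm and grips with 20 to 120 N. Pads are 22 mm wide; open, the fingers measure 114 mm over their backs; the gripper's body (76 mm by 85 mm) begins 54 mm behind the grasp point. The pads swing forward as they close: fully open they stand 13 mm farther back than shut.
Start: joints at [72.468, 29.874, -2.08, 91.645, 1.215, 58.505, -6.463], TCP at [0.146, -0.608, 0.405] pointing down, gripper open.
Joint ranges: [-166.77, 166.77], [-17.47, 122.26], [-85.68, 81.53], [9.62, 139.38], [-72.42, 252.41], [9.2, 110.78], [-144.41, 144.41]. Speed limits (degrees/s): [108.29, 108.29, 136.94, 136.94, 172.46, 172.46, 172.46].

## Interface

Orientations are given as a 3x3 rotation matrix whose columns are the frame's x, y, z axes.
In Python, from bench import bot, viewer, workorder, finder gives the robot as it stands. The module is installed in compiled form; this text tells all that it offers.
- The arm moves only by the tool step_arm, never from a script. Its argument "steps" is a list of rows, each a list of 7 numbers: the shift along the tool's x, y, z in m, then the turn, a rotation vector about the tool's x, y, z in rad, then the gripper's target within -1 to 1 (fully open at 1, half-way at 0, shut at -1). In form: [[dx, dy, dz, ax, ay, az, claw], ...]. A call has 1 to 10 rows; each row shifts and turns the commanded pose from where the row before left it, along the tool's axes as they then stand; what a row does not reach is not made up. A row lasts 1/8 s, in which the tool goes at most 62.5 mm and 10.7 degrees, less where a joint would pass 70% of its speed; a pose out of reach is approached as far as the arm can. A call is refused whole if a number of a shift passes 0.0625 or a number of a turn 0.188, either way. A call with a gripper value outside its range is refused whole. The fingers move at their own pace and stop on an object; the grip force is fixed at half the most. Time passes only in rows, so rows that do not move let the fingers close. It gives the time, the measured TCP pose, the force, the opening and the grip force at its end, in the units of the state.
- bot.sense(): the state, without advancing time (a new reading comes with each control period).
- viewer.snapshot(name): name is "scene" or "top"; returns a dict with "frame" (420x560x3 uint8, red, green, blue), "K" (3x3 intrinsics, pixels), "rvec" (rotation vector, rad) and "tvec" (3), from world to camera coordinates, as OpenCV has them. Camera axes: x right, y down, z forward; pixel columns grow to the right and rows downward; lengths in m; the calibration is good to about 2 mm. A picture is of the moment at which its call begins. There is no depth.
- workorder.job_done(): hands the job in; it is judged then, once.
Trained networks look in a picture, given as the dict that the camera call returned (one of the last four; its "shot" number tells which), for a name from the list of things; names that differ only in an ending like _2 or _b are one class to them, and where a whole thing is asked for, a point or a joint stands for the part that bears it (a point fixed in the world has none). Each returns a list of dicts, best first, with "conf" (0 to 1); they miss things now and then, are a little off and sometimes report something else, mostly with a low value. They report only what shows in the picture. A call takes as long as a camera call. They do not tell look-alikes from the thing itself.
- finder.boxes_of(query, picture): "pixel" ([column, row] in pixels, amid what is visible of it).
- finder.trace(query, picture): "mask" (420x560 bool, what is visible of it) and "pixel" ([column, row] in pixels, amid what is visible of it).
The state is a dict: "t": time; "joint_positions": joint angles; "joint_vel": joint speeds; "effort": joint torques, N m; "position": TCP position; "ee_rot": TCP orientation; "ft_force": force on the tool from outside, world axes, zero at the start; "torque": the same for the moment, N m; "finger_gap": finger opening in m; "grip_force": force on a finger pad.
Only numpy, scipy, OpenCV 4.12 (cv2) and the standard library are available. Lean on these libraries where they do the work, as an engineer would, in place of code of your own. Each camera call takes 0.05 s, during which the arm holds its last target. There are 200 camera calls.

## Working session

There is one attempt and no reset: what is moved stays moved. The work goes in short steps, Python scripts to look and compute and a tool call to move; the robot and the scene stay as the last step left them, time stands still between calls to the robot, and variables do not carry over. Pictures are saved under pics/ and viewed, at most 10 in all, crops included, and the job is handed in when it is done.

Besides the shell and the picture viewer there is one more tool, called after "Request:" by a JSON object that holds its "fn" and its "kwargs". step_arm: Moves the arm, as the interface text tells. Its arguments: {"type":"object","properties":{"steps":{"type":"array"}},"required":["steps"]}

```bash
mkdir -p pics; cat > h.py <<'E'
import numpy as np,cv2
from bench import bot,viewer,workorder,finder
def snap(n,f=None):
    p=viewer.snapshot(n)
    if f: cv2.imwrite('pics/'+f,p['frame'][:,:,::-1])
    return p
def cam(p):
    R=cv2.Rodrigues(np.array(p['rvec'],float))[0];t=np.array(p['tvec'],float).ravel();return np.array(p['K'],float),R,t
def w(p,px,z):
    K,R,t=cam(p);d=R.T@np.linalg.inv(K)@np.array([px[0],px[1],1.]);c=-R.T@t
    return c+d*(z-c[2])/d[2]
def pix(p,X):
    K,R,t=cam(p);q=K@(R@np.array(X,float)+t);return q[:2]/q[2]
E
python3 - <<'E'
from h import *
s=bot.sense();print(s['t'],s['position'],s['ee_rot'],s['finger_gap'])
for n in('scene','top'):
    p=snap(n,n+'0.png');K,R,t=cam(p);print(n,K[0,0],-R.T@t)
    for q,z in(('plate_grip',.056),('tab_pin',.054),('tab_pivot',.022),('plate_red_end',.02),('frame',.02),('plate',.02),('glue',.05),('cork',.034),('masking_roll',.05)):
        print(q,[(np.round(b['pixel']),round(b['conf'],2),np.round(w(p,b['pixel'],z),3)) for b in finder.boxes_of(q,p)[:3]])
E
```

```text
0.0 [ 0.1459411  -0.60758039  0.40411014] [[ 9.72333177e-01  2.33598088e-01 -3.53717223e-04]
 [ 2.33598341e-01 -9.72332547e-01  1.11060303e-03]
 [-8.44960237e-05 -1.16250393e-03 -9.99999321e-01]] 0.08607079380424099
scene 450.4851750917306 [-0.17267144  1.02173038  0.69635025]
plate_grip [(array([256., 195.]), 0.96, array([0.496, 0.003, 0.056])), (array([293., 295.]), 0.8, array([0.18 , 0.356, 0.056])), (array([243., 201.]), 0.54, array([0.507, 0.054, 0.056]))]
tab_pin [(array([242., 201.]), 0.45, array([0.514, 0.05 , 0.054]))]
tab_pivot [(array([242., 204.]), 0.84, array([0.537, 0.02 , 0.022]))]
plate_red_end [(array([256., 197.]), 0.94, array([ 0.527, -0.046,  0.02 ])), (array([289., 293.]), 0.94, array([0.212, 0.316, 0.02 ]))]
frame [(array([244., 204.]), 0.93, array([0.532, 0.014, 0.02 ]))]
plate [(array([290., 294.]), 0.65, array([0.209, 0.318, 0.02 ]))]
glue []
cork [(array([214., 278.]), 0.67, array([0.384, 0.368, 0.034]))]
masking_roll [(array([320., 166.]), 0.97, array([ 0.42 , -0.298,  0.05 ]))]
top 432.6662507299142 [2.07381472e-01 1.06769503e-03 1.13662654e+00]
plate_grip
[... 279 characters left out ...]
67.]), 0.31, array([0.539, 0.028, 0.022])), (array([147., 213.]), 0.26, array([0.398, 0.352, 0.022]))]
plate_red_end [(array([307., 170.]), 0.81, array([ 0.537, -0.062,  0.02 ])), (array([160., 288.]), 0.66, array([0.208, 0.3  , 0.02 ]))]
frame [(array([290., 167.]), 0.88, array([ 0.541, -0.018,  0.02 ])), (array([275., 166.]), 0.62, array([0.543, 0.025, 0.02 ]))]
plate [(array([310., 172.]), 0.69, array([ 0.53 , -0.069,  0.02 ])), (array([162., 288.]), 0.69, array([0.209, 0.295, 0.02 ]))]
glue [(array([146., 144.]), 0.66, array([0.58 , 0.367, 0.05 ]))]
cork [(array([146., 213.]), 0.58, array([0.396, 0.351, 0.034]))]
masking_roll [(array([424., 201.]), 0.85, array([ 0.458, -0.363,  0.05 ]))]
```

```bash
python3 - <<'E'
import cv2
a=cv2.imread('pics/top0.png');s=cv2.imread('pics/scene0.png')
cv2.imwrite('pics/c0.png',cv2.resize(a[90:240,190:390],None,fx=4,fy=4,interpolation=cv2.INTER_CUBIC))
E
```

```text
(no output)
```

View pics/top0.png

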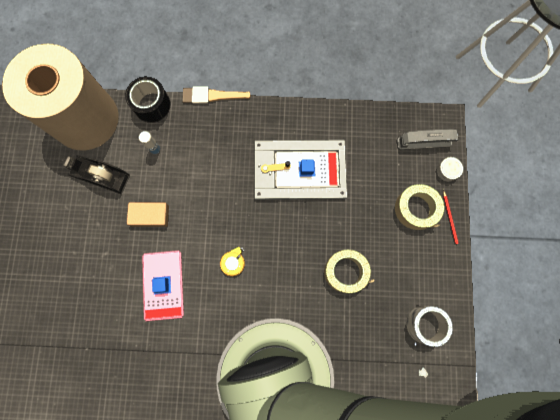

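View pics/c0.png

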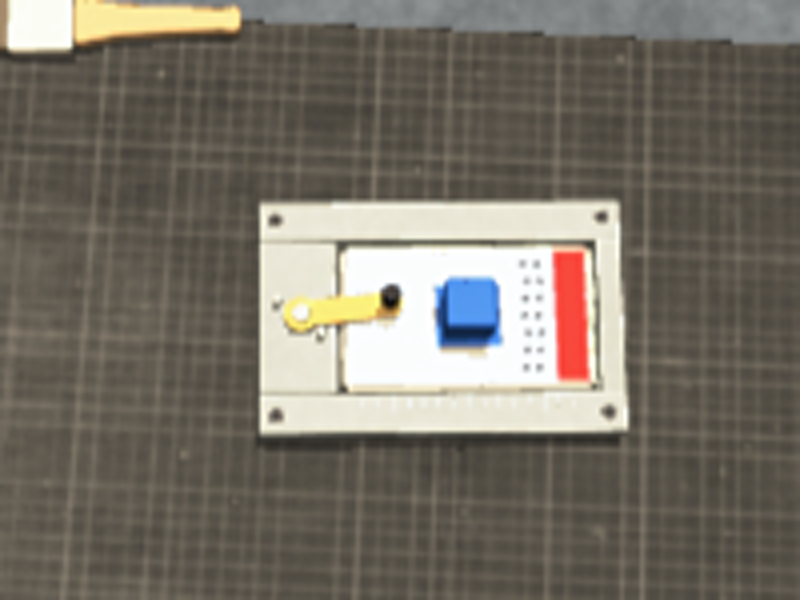

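View pics/scene0.png

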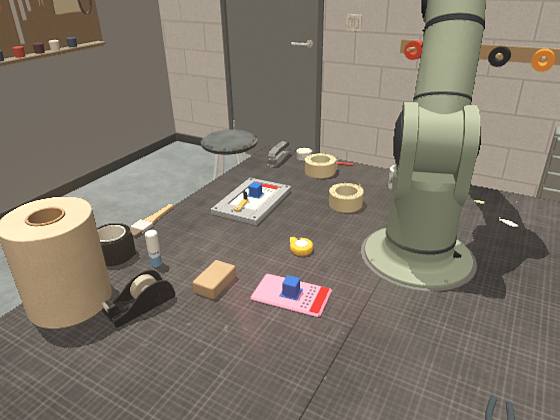

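The top view shows two look-alikes. One is the white plate in the grey frame with the blue block, at about (308,168). The other is a pink plate at (162,286), which is not meant. The enlarged crop confirms the white one: it lies in the frame under the brass tab, red end at the right (333,169). The tab pivot is at (265,168) and the black pin at (287,164).

```bash
python3 - <<'E'
from h import *
from scipy.optimize import least_squares
p=snap('top');q=snap('scene')
f=lambda x,y:(x/4+190-.375,y/4+90-.375)
for n,c,z in(('outer',[(260,203),(620,200),(628,432),(260,434)],.02),('recess',[(338,243),(598,240),(606,390),(338,393)],.02),('pivot',[(300,313)],.028),('pin',[(391,292)],.054),('block',[(471,303)],.056)):
    P=np.array([w(p,f(*x),z) for x in c]);print(n,np.round(P[:,:2],4).tolist(),P.mean(0).round(4))
for pic in(p,q):
  for n,z in(('plate_grip',.04),('tab_pin',.041),('frame',.015)):
    for b in finder.trace(n,pic)[:2]:
        m=b['mask'].astype(np.uint8);r=cv2.minAreaRect(cv2.findNonZero(m))
        print(n,round(b['conf'],2),m.sum(),np.round(r[0]),np.round(r[1]),round(r[2],1),w(pic,b['pixel'],z).round(4))
E
```

```text
outer [[0.6126, 0.0827], [0.6259, -0.1618], [0.4644, -0.1693], [0.4521, 0.0737]] [ 0.5388 -0.0437  0.02  ]
recess [[0.5866, 0.0284], [0.5967, -0.1473], [0.4923, -0.1544], [0.4823, 0.0235]] [ 0.5395 -0.0625  0.02  ]
pivot [[0.5339, 0.0512]] [0.5339 0.0512 0.028 ]
pin [[0.5431, -0.0085]] [ 0.5431 -0.0085  0.054 ]
block [[0.5374, -0.0608]] [ 0.5374 -0.0608  0.056 ]
plate_grip 0.88 2499 [162. 286.] [67. 39.] 87.5 [0.2208 0.2795 0.04  ]
plate_grip 0.69 2207 [307. 170.] [37. 64.] 90.0 [ 0.5303 -0.0637  0.04  ]
tab_pin 0.59 228 [276. 167.] [ 9. 30.] 81.5 [0.5402 0.0261 0.041 ]
frame 0.71 3032 [300. 170.] [59. 91.] 90.0 [ 0.5333 -0.0136  0.015 ]
plate_grip 0.9 2222 [291. 293.] [78. 34.] 14.6 [0.1872 0.3496 0.04  ]
plate_grip 0.82 705 [254. 195.] [24. 48.] 48.2 [ 0.5052 -0.0135  0.04  ]
tab_pin 0.4 133 [242. 202.] [ 8. 22.] 29.4 [0.5228 0.0407 0.041 ]
frame 0.96 1472 [252. 201.] [40. 78.] 52.1 [0.5414 0.0022 0.015 ]
```

```bash
cat >> h.py <<'E'
from scipy.linalg import logm,expm
PSI=np.radians(3.1);C=np.array([.5395,-.0615])
def fw(x,y): # frame -> world xy (mm)
    c,s=np.cos(PSI),np.sin(PSI);return C+np.array([c*x-s*y,s*x+c*y])/1000
def pose(x,y,z,yaw):
    a=np.radians(yaw);T=np.eye(4);T[:3,:3]=np.array([[np.cos(a),np.sin(a),0],[np.sin(a),-np.cos(a),0],[0,0,-1.]]);T[:3,3]=x,y,z;return T
def cur():
    s=bot.sense();T=np.eye(4);T[:3,:3]=s['ee_rot'];T[:3,3]=s['position'];return T
def row(A,B,n):
    # equal rows: constant small step D with D^n = A^-1 B
    L=np.real(logm(np.linalg.inv(A)@B))/n
    D=expm(L);r=cv2.Rodrigues(D[:3,:3])[0].ravel()
    print(n,'rows',np.round(D[:3,3],4).tolist(),np.round(r,4).tolist());return B
def st():
    s=bot.sense();R=s['ee_rot'];print(round(s['t'],2),np.round(s['position'],4),'yaw',round(np.degrees(np.arctan2(R[1][0],R[0][0])),1),'tilt',np.round([R[0][2],R[1][2]],4),'F',np.round(s['ft_force'],1),'gap',round(s['finger_gap'],4),s['grip_force'],'q',np.round(s['joint_positions'],0))
E
python3 - <<'E'
from h import *
st();A=cur()
th=.105; pin=lambda t:fw(60*np.sin(t),111-60*np.cos(t))
print(pin(th),pin(0),pin(1.6))
B=row(A,pose(*pin(th),.30,93+np.degrees(th)),18)
D=row(B,pose(*pin(th),.206,93+np.degrees(th)),5)
E_=row(D,pose(*pin(1.6),.206,93+np.degrees(1.6)),14)
E
```

```text
1.4 [ 0.146  -0.6077  0.4047] yaw 13.5 tilt [-0.  0.] F [ 0.1  0.1 -0.5] gap 0.0854 0.0 q [72. 30. -2. 92.  1. 59. -6.]
[ 0.54300334 -0.0099046 ] [ 0.53674198 -0.01057463] [0.59328916 0.05433032]
18 rows [0.0438, -0.0019, 0.0058] [-0.0, -0.0, -0.0829]
5 rows [-0.0, 0.0, 0.0188] [0.0, 0.0, 0.0]
14 rows [0.0004, 0.0064, 0.0] [0.0, 0.0, -0.1068]
```

Request:
{"fn": "step_arm", "kwargs": {"steps": [[0.0438, -0.0019, 0.0058, 0, 0, -0.083, -0.4], [0.0438, -0.0019, 0.0058, 0, 0, -0.083, -0.4], [0.0438, -0.0019, 0.0058, 0, 0, -0.083, -0.4], [0.0438, -0.0019, 0.0058, 0, 0, -0.083, -0.4], [0.0438, -0.0019, 0.0058, 0, 0, -0.083, -0.4], [0.0438, -0.0019, 0.0058, 0, 0, -0.083, -0.4], [0.0438, -0.0019, 0.0058, 0, 0, -0.083, -0.4], [0.0438, -0.0019, 0.0058, 0, 0, -0.083, -0.4], [0.0438, -0.0019, 0.0058, 0, 0, -0.083, -0.4]]}}

```text
t: 2.52
position: [0.4627, -0.3854, 0.3523]
ee_rot: [[0.552, 0.834, 0.0], [0.834, -0.552, -0.0], [0.0, 0.0, -1.0]]
ft_force: [-0.4, -0.3, -0.2]
finger_gap: 0.0256
grip_force: 0.0
```

Request:
{"fn": "step_arm", "kwargs": {"steps": [[0.0438, -0.0019, 0.0058, 0, 0, -0.083, -0.4], [0.0438, -0.0019, 0.0058, 0, 0, -0.083, -0.4], [0.0438, -0.0019, 0.0058, 0, 0, -0.083, -0.4], [0.0438, -0.0019, 0.0058, 0, 0, -0.083, -0.4], [0.0438, -0.0019, 0.0058, 0, 0, -0.083, -0.4], [0.0438, -0.0019, 0.0058, 0, 0, -0.083, -0.4], [0.0438, -0.0019, 0.0058, 0, 0, -0.083, -0.4], [0.0438, -0.0019, 0.0058, 0, 0, -0.083, -0.4], [0.0438, -0.0019, 0.0058, 0, 0, -0.083, -0.4], [0, 0, 0, 0, 0, 0, -0.4]]}}

```text
t: 3.78
position: [0.5428, -0.0064, 0.3002]
ee_rot: [[-0.164, 0.986, -0.0], [0.986, 0.164, 0.001], [0.001, -0.0, -1.0]]
ft_force: [0.1, 0.5, 0.3]
finger_gap: 0.0258
grip_force: 0.0
```

```bash
python3 - <<'E'
from h import *
st();A=cur();th=.105; pin=lambda t:fw(60*np.sin(t),111-60*np.cos(t))
row(A,pose(*pin(th),.26,93+np.degrees(th)),3)
p=snap('scene','s1.png');x=[250,200]
cv2.imwrite('pics/s1c.png',cv2.resize(p['frame'][130:250,180:340,::-1],None,fx=4,fy=4,interpolation=cv2.INTER_CUBIC))
for n,X in(('pintop',[*pin(th),.054]),('pivot',[*fw(0,111),.028]),('c1',[*fw(80,140),.02]),('c2',[*fw(-80,140),.02]),('c3',[*fw(80,-105),.02]),('blocktop',[*fw(0,0),.056])): print(n,((pix(p,X)-[180,130])*4).round())
E
```

```text
3.77 [ 0.5428 -0.0064  0.3002] yaw 99.4 tilt [-0.0004  0.0013] F [0.1 0.5 0.3] gap 0.0258 0.0 q [ 14.  33. -27. 108.  21.  44. -15.]
3 rows [-0.0012, -0.0001, 0.0134] [-0.0001, -0.0004, 0.0024]
pintop [260. 243.]
pivot [230. 307.]
c1 [121. 312.]
c2 [304. 357.]
c3 [279. 187.]
blocktop [299. 215.]
```

View pics/s1c.png

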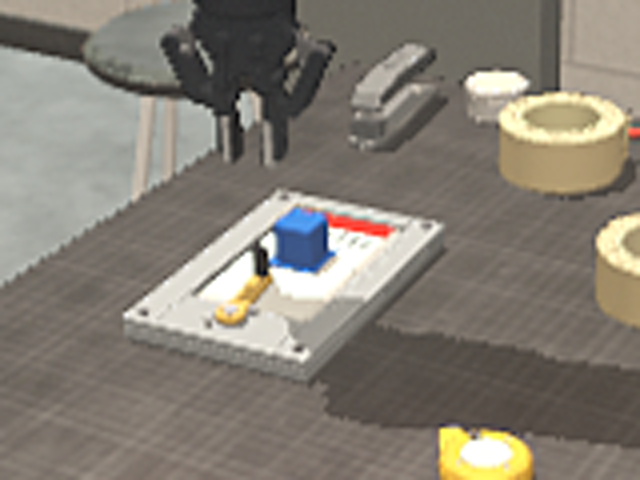

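The crop shows the open fingers above the frame and the black pin top at about (262,243) in the crop. The frame corners agree with my projections to within about 1 px of the original picture. Lowering over the pin and swinging the tab.

Request:
{"fn": "step_arm", "kwargs": {"steps": [[-0.0012, 0, 0.019, 0, 0, 0, -0.4], [-0.0012, 0, 0.019, 0, 0, 0, -0.4], [-0.0012, 0, 0.019, 0, 0, 0, -0.4], [0, 0, 0.019, 0, 0, 0, -0.4], [0, 0, 0.0185, 0, 0, 0, -0.4], [0, 0, 0, 0, 0, 0, -0.4]]}}

```text
t: 4.58
position: [0.5433, -0.013, 0.2043]
ee_rot: [[-0.159, 0.987, -0.002], [0.987, 0.159, 0.0], [0.0, -0.002, -1.0]]
ft_force: [0.2, 0.1, 0.4]
finger_gap: 0.0258
grip_force: 0.0
```

Request:
{"fn": "step_arm", "kwargs": {"steps": [[0.0004, 0.0064, 0, 0, 0, -0.107, -0.4], [0.0004, 0.0064, 0, 0, 0, -0.107, -0.4], [0.0004, 0.0064, 0, 0, 0, -0.107, -0.4], [0.0004, 0.0064, 0, 0, 0, -0.107, -0.4], [0.0004, 0.0064, 0, 0, 0, -0.107, -0.4]]}}

```text
t: 5.2
position: [0.5728, 0.0002, 0.2064]
ee_rot: [[-0.642, 0.767, 0.001], [0.767, 0.642, -0.0], [-0.001, 0.0, -1.0]]
ft_force: [-1.3, -0.5, -0.6]
finger_gap: 0.0253
grip_force: 0.5
```

Request:
{"fn": "step_arm", "kwargs": {"steps": [[0.0004, 0.0064, 0, 0, 0, -0.107, -0.4], [0.0004, 0.0064, 0, 0, 0, -0.107, -0.4], [0.0004, 0.0064, 0, 0, 0, -0.107, -0.4], [0.0004, 0.0064, 0, 0, 0, -0.107, -0.4], [0.0004, 0.0064, 0, 0, 0, -0.107, -0.4], [0.0004, 0.0064, 0, 0, 0, -0.107, -0.4], [0.0004, 0.0064, 0, 0, 0, -0.107, -0.4], [0.0004, 0.0064, 0, 0, 0, -0.107, -0.4], [0.0004, 0.0064, 0, 0, 0, -0.107, -0.4], [0.0004, 0.0064, 0, 0, 0, -0.107, -0.4]]}}

```text
t: 6.45
position: [0.5929, 0.0579, 0.2064]
ee_rot: [[-0.981, -0.195, 0.001], [-0.195, 0.981, -0.001], [-0.001, -0.001, -1.0]]
ft_force: [0.5, -1.7, -0.2]
finger_gap: 0.0256
grip_force: 0.7
```

```bash
python3 - <<'E'
from h import *
st();A=cur()
B=pose(*A[:2,3],.27,183);row(A,B,4)
B=row(B,pose(*fw(-2,0),.27,183),5)
row(B,pose(*fw(-2,0),.20,183),4)
E
```

```text
6.45 [0.5929 0.0579 0.2064] yaw -168.8 tilt [ 0.0012 -0.0005] F [ 0.5 -1.7 -0.2] gap 0.0256 0.7357390577089973 q [ 18.  50. -44. 102.  46.  48.  53.]
4 rows [-0.0, -0.0, -0.0159] [-0.0002, 0.0003, 0.036]
5 rows [0.0123, -0.0233, 0.0] [0.0, 0.0, 0.0]
4 rows [0.0, 0.0, 0.0175] [0.0, 0.0, 0.0]
```

Request:
{"fn": "step_arm", "kwargs": {"steps": [[0, 0, -0.016, 0, 0, 0.036, -0.4], [0, 0, -0.016, 0, 0, 0.036, -0.2], [0, 0, -0.016, 0, 0, 0.036, 0], [0, 0, -0.016, 0, 0, 0.036, 0.6], [0.0123, -0.0233, 0, 0, 0, 0, 0.6], [0.0123, -0.0233, 0, 0, 0, 0, 0.6], [0.0123, -0.0233, 0, 0, 0, 0, 0.6], [0.0123, -0.0233, 0, 0, 0, 0, 0.6], [0.0123, -0.0233, 0, 0, 0, 0, 0.6], [0, 0, 0, 0, 0, 0, 0.6]]}}

```text
t: 7.7
position: [0.5363, -0.0633, 0.2704]
ee_rot: [[-0.999, -0.045, -0.0], [-0.045, 0.999, -0.001], [0.0, -0.001, -1.0]]
ft_force: [0.0, 0.3, 0.0]
finger_gap: 0.0685
grip_force: 0.0
```

```bash
python3 - <<'E'
from h import *
st();A=cur();row(A,pose(*fw(-2,0),.197,183),4)
p=snap('scene')
cv2.imwrite('pics/s2c.png',cv2.resize(p['frame'][130:250,180:340,::-1],None,fx=4,fy=4,interpolation=cv2.INTER_CUBIC))
E
```

```text
7.7 [ 0.5363 -0.0633  0.2704] yaw -177.4 tilt [-0.0002 -0.0013] F [0.  0.3 0. ] gap 0.0685 0.0 q [ 33.  40. -47. 109.  40.  48.  58.]
4 rows [-0.0003, 0.0004, 0.0183] [-0.0003, -0.0001, -0.0019]
```

View pics/s2c.png

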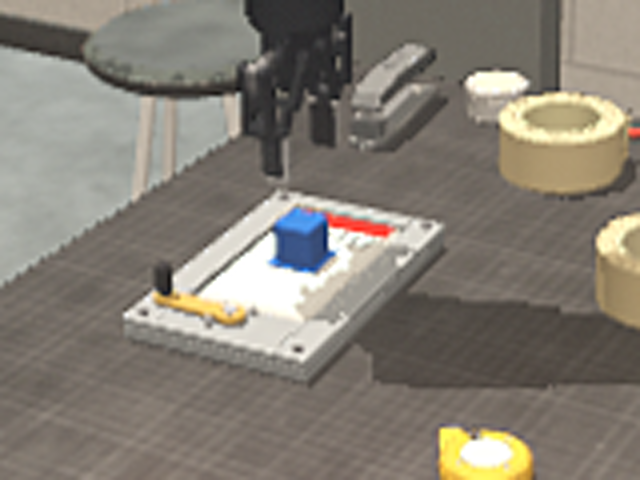

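The tab now lies across the frame, with its pin at (163,275) in the crop, clear of the plate. Gripping the block.

Request:
{"fn": "step_arm", "kwargs": {"steps": [[0, 0, 0.0185, 0, 0, -0.002, 0.6], [0, 0, 0.0185, 0, 0, -0.002, 0.6], [0, 0, 0.0185, 0, 0, 0, 0.6], [0, 0, 0.018, 0, 0, 0, 0.6], [0, 0, 0, 0, 0, 0, 0.2], [0, 0, 0, 0, 0, 0, -0.1], [0, 0, 0, 0, 0, 0, -0.5], [0, 0, 0, 0, 0, 0, -1], [0, 0, 0, 0, 0, 0, -1]]}}

```text
t: 8.88
position: [0.537, -0.0613, 0.1969]
ee_rot: [[-0.999, -0.053, 0.001], [-0.053, 0.999, -0.0], [-0.001, -0.0, -1.0]]
ft_force: [-0.8, 0.9, 6.3]
finger_gap: 0.033
grip_force: 60.9
```

```bash
python3 -c "
from h import *
st()"
```

```text
8.88 [ 0.537  -0.0613  0.1969] yaw -177.0 tilt [ 0.001  -0.0001] F [-0.8  0.9  6.3] gap 0.033 60.92232584953308 q [ 30.  46. -42. 111.  47.  41.  53.]
```

Request:
{"fn": "step_arm", "kwargs": {"steps": [[0, 0, -0.005, 0, 0, 0, -1], [0, 0, -0.008, 0, 0, 0, -1], [0, 0, -0.012, 0, 0, 0, -1], [0, 0, -0.015, 0, 0, 0, -1], [0, 0, -0.015, 0, 0, 0, -1], [0, 0, -0.015, 0, 0, 0, -1], [0, 0, -0.015, 0, 0, 0, -1], [0, 0, -0.01, 0, 0, 0, -1], [0, 0, -0.005, 0, 0, 0, -1]]}}

```text
t: 10.0
position: [0.5368, -0.0614, 0.2969]
ee_rot: [[-0.999, -0.053, 0.0], [-0.053, 0.999, -0.0], [-0.0, -0.0, -1.0]]
ft_force: [-0.4, -0.0, -4.9]
finger_gap: 0.0331
grip_force: 60.0
```

Request:
{"fn": "step_arm", "kwargs": {"steps": [[0, 0, 0, 0, 0, 0.05, -1], [0, 0, 0, 0, 0, 0.1, -1], [0, 0, 0, 0, 0, 0.12, -1], [0, 0, 0, 0, 0, 0.12, -1], [0, 0, 0, 0, 0, 0.12, -1], [0, 0, 0, 0, 0, 0.12, -1], [0, 0, 0, 0, 0, 0.12, -1], [0, 0, 0, 0, 0, 0.12, -1], [0, 0, 0, 0, 0, 0.12, -1], [0, 0, 0, 0, 0, 0.12, -1]]}}

```text
t: 11.25
position: [0.5367, -0.0613, 0.2961]
ee_rot: [[-0.488, 0.873, -0.001], [0.873, 0.488, 0.0], [0.001, -0.0, -1.0]]
ft_force: [-0.2, 0.0, -3.8]
finger_gap: 0.0332
grip_force: 60.0
```

```bash
python3 -c "
from h import *
st()"
```

```text
11.25 [ 0.5367 -0.0613  0.2961] yaw 119.2 tilt [-0.0006  0.0002] F [-0.2  0.  -3.8] gap 0.0332 60.02415060997009 q [ 24.  34. -33. 109.  26.  45.   6.]
```

Request:
{"fn": "step_arm", "kwargs": {"steps": [[0, 0, 0, 0, 0, 0.12, -1], [0, 0, 0, 0, 0, 0.12, -1], [0, 0, 0, 0, 0, 0.12, -1], [0, 0, 0, 0, 0, 0.12, -1], [0, 0, 0, 0, 0, 0.12, -1], [0, 0, 0, 0, 0, 0.12, -1], [0, 0, 0, 0, 0, 0.12, -1], [0, 0, 0, 0, 0, 0.12, -1], [0, 0, 0, 0, 0, 0.12, -1], [0, 0, 0, 0, 0, 0.12, -1]]}}

```text
t: 12.5
position: [0.5367, -0.0612, 0.2961]
ee_rot: [[0.636, 0.771, -0.001], [0.771, -0.636, 0.0], [-0.0, -0.001, -1.0]]
ft_force: [0.2, -0.3, -3.3]
finger_gap: 0.0332
grip_force: 60.0
```

Request:
{"fn": "step_arm", "kwargs": {"steps": [[0, 0, 0, 0, 0, 0.12, -1], [0, 0, 0, 0, 0, 0.12, -1], [0, 0, 0, 0, 0, 0.12, -1], [0, 0, 0, 0, 0, 0.12, -1], [0, 0, 0, 0, 0, 0.12, -1], [0, 0, 0, 0, 0, 0.12, -1], [0, 0, 0, 0, 0, 0.1, -1], [0, 0, 0, 0, 0, 0, -1], [0, 0, 0, 0, 0, 0, -1]]}}

```text
t: 13.62
position: [0.5367, -0.0613, 0.2962]
ee_rot: [[0.998, 0.067, -0.0], [0.067, -0.998, 0.0], [-0.0, -0.0, -1.0]]
ft_force: [-0.2, -0.1, -3.4]
finger_gap: 0.0334
grip_force: 60.0
```

```bash
python3 - <<'E'
from h import *
st();p=snap('top','t3.png');q=snap('scene')
a=cv2.resize(p['frame'][120:220,230:370,::-1],None,fx=5,fy=5,interpolation=cv2.INTER_CUBIC)
cv2.imwrite('pics/t3c.png',a)
b=cv2.resize(q['frame'][120:250,180:340,::-1],None,fx=4,fy=4,interpolation=cv2.INTER_CUBIC)
cv2.imwrite('pics/s3c.png',b)
E
```

```text
13.62 [ 0.5367 -0.0613  0.2962] yaw 3.9 tilt [-0.0003  0.0001] F [-0.2 -0.1 -3.4] gap 0.0334 60.022770166397095 q [  3.  31.  -3. 110.   3.  40. -88.]
```

View pics/t3c.png

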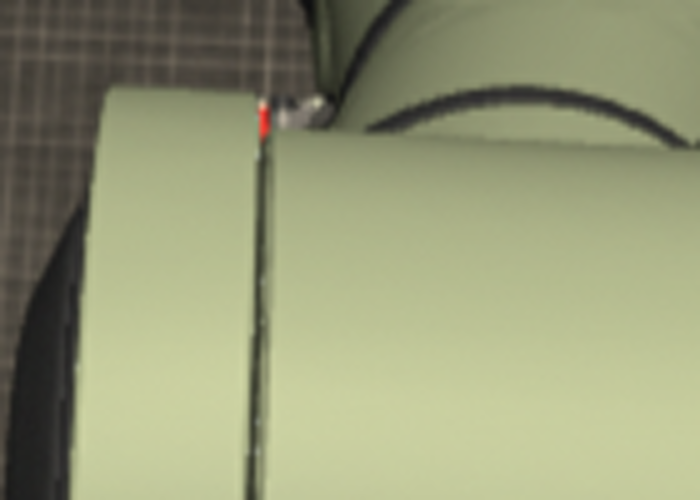

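The top view is blocked by the arm; only a speck of red shows, on the left (tab) side. I'll check the held plate in the scene view, with the predicted outlines drawn on it.

```bash
python3 - <<'E'
from h import *
st();q=snap('scene');A=cur();x0,y0,k=190,120,5
b=cv2.resize(q['frame'][y0:y0+115,x0:x0+150,::-1],None,fx=k,fy=k,interpolation=cv2.INTER_CUBIC)
def poly(P,col):
    u=np.array([(pix(q,X)+.5-[x0,y0])*k for X in P]);cv2.polylines(b,[np.int32(u.round())],True,col,1)
a=np.arctan2(A[1,0],A[0,0]);c,s=np.cos(a),np.sin(a)
z=.020+A[2,3]-.1969
poly([[A[0,3]+c*x-s*y,A[1,3]+s*x+c*y,z] for x,y in((.05,.085),(-.05,.085),(-.05,-.085),(.05,-.085))],(0,255,0))
poly([[*fw(x,y),.02] for x,y in((53,88),(-53,88),(-53,-88),(53,-88))],(255,0,255))
poly([[*fw(x,y),.02] for x,y in((80,140),(-80,140),(-80,-105),(80,-105))],(255,0,255))
cv2.imwrite('pics/s4c.png',b)
E
```

```text
13.72 [ 0.5367 -0.0614  0.2962] yaw 3.8 tilt [-0.0002  0.0001] F [-0.6  0.2 -3.1] gap 0.0329 60.02339243888855 q [  3.  31.  -3. 110.   3.  40. -88.]
```

View pics/s4c.png

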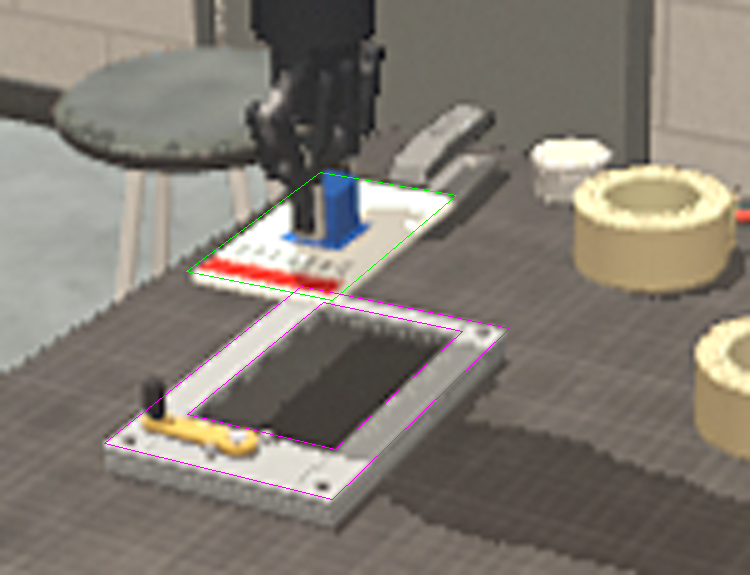

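The overlay fits both the plate and the frame to about 1 px, the red band is now at the tab end, and the tab stays aside. I'll correct +2.5 mm in x and -0.7° in yaw, then lower.

Request:
{"fn": "step_arm", "kwargs": {"steps": [[0.0025, 0, 0, 0, 0, 0.013, -1], [0, 0, 0.01, 0, 0, 0, -1], [0, 0, 0.015, 0, 0, 0, -1], [0, 0, 0.015, 0, 0, 0, -1], [0, 0, 0.015, 0, 0, 0, -1], [0, 0, 0.013, 0, 0, 0, -1], [0, 0, 0.01, 0, 0, 0, -1], [0, 0, 0.006, 0, 0, 0, -1], [0, 0, 0, 0, 0, 0, -1]]}}

```text
t: 14.9
position: [0.5392, -0.0612, 0.212]
ee_rot: [[0.999, 0.052, -0.0], [0.052, -0.999, 0.0], [-0.0, -0.0, -1.0]]
ft_force: [0.1, -0.1, -2.8]
finger_gap: 0.0334
grip_force: 60.0
```

Request:
{"fn": "step_arm", "kwargs": {"steps": [[0, 0, 0.003, 0, 0, 0, -1], [0, 0, 0.003, 0, 0, 0, -1], [0, 0, 0.002, 0, 0, 0, -1], [0, 0, 0.002, 0, 0, 0, -1], [0, 0, 0, 0, 0, 0, -1]]}}

```text
t: 15.52
position: [0.5392, -0.0612, 0.2022]
ee_rot: [[0.999, 0.052, -0.0], [0.052, -0.999, 0.0], [-0.0, -0.0, -1.0]]
ft_force: [-0.4, -0.5, -3.3]
finger_gap: 0.0332
grip_force: 60.0
```

Underside is below the rim with no contact force. Lowering further.

Request:
{"fn": "step_arm", "kwargs": {"steps": [[0, 0, 0.0015, 0, 0, 0, -1], [0, 0, 0.0015, 0, 0, 0, -1], [0, 0, 0.001, 0, 0, 0, -1], [0, 0, 0.001, 0, 0, 0, -1], [0, 0, 0, 0, 0, 0, -1]]}}

```text
t: 16.15
position: [0.5392, -0.0612, 0.1972]
ee_rot: [[0.999, 0.052, -0.0], [0.052, -0.999, 0.0], [-0.0, -0.0, -1.0]]
ft_force: [0.5, -0.3, -2.4]
finger_gap: 0.0335
grip_force: 60.0
```

Request:
{"fn": "step_arm", "kwargs": {"steps": [[0, 0, 0.0005, 0, 0, 0, -1], [0, 0, 0.0005, 0, 0, 0, -1], [0, 0, 0, 0, 0, 0, -1]]}}

```text
t: 16.52
position: [0.5392, -0.0612, 0.1969]
ee_rot: [[0.999, 0.052, 0.0], [0.052, -0.999, -0.0], [0.0, 0.0, -1.0]]
ft_force: [-4.5, 0.6, 11.9]
finger_gap: 0.0336
grip_force: 62.1
```

Seated: same height as before the lift (0.1969), with 12 N contact. Releasing, rising and looking.

Request:
{"fn": "step_arm", "kwargs": {"steps": [[0, 0, 0, 0, 0, 0, -0.1], [0, 0, 0, 0, 0, 0, 0.2], [0, 0, 0, 0, 0, 0, 0.5], [0, 0, -0.01, 0, 0, 0, 0.5], [0, 0, -0.02, 0, 0, 0, 0.5], [0, 0, -0.025, 0, 0, 0, 0.5], [0, 0, -0.025, 0, 0, 0, 0.3], [0, 0, -0.02, 0, 0, 0, 0], [0, 0, 0, 0, 0, 0, -0.3]]}}

```text
t: 17.65
position: [0.5396, -0.0613, 0.2981]
ee_rot: [[0.999, 0.052, 0.003], [0.052, -0.999, -0.0], [0.003, 0.0, -1.0]]
ft_force: [0.2, -0.2, 0.1]
finger_gap: 0.0299
grip_force: 0.0
```

```bash
python3 - <<'E'
from h import *
st();q=snap('scene');x0,y0,k=190,120,5
b=cv2.resize(q['frame'][y0:y0+115,x0:x0+150,::-1],None,fx=k,fy=k,interpolation=cv2.INTER_CUBIC)
A=cur();th=1.6;pin=lambda t:fw(60*np.sin(t),111-60*np.cos(t))
for t in(1.4,1.5,1.6,1.7):
    u=(pix(q,[*pin(t),.054])+.5-[x0,y0])*k;print(t,u.round());cv2.circle(b,tuple(np.int32(u)),1,(0,0,255),-1)
cv2.imwrite('pics/s5c.png',b)
# two-part path (turn +180 deg)
B=row(A,pose(*(C+pin(th))/2,.297,93),12) if 0 else pose(*((C+pin(th))/2),.297,93.1);row(A,B,14)
row(B,pose(*pin(th),.297,183.1+0),14)
E
```

```text
17.65 [ 0.5396 -0.0613  0.2981] yaw 3.0 tilt [ 0.0029 -0.0001] F [ 0.2 -0.2  0.1] gap 0.0299 0.0 q [  2.  31.  -3. 109.   2.  40. -89.]
1.4 [163. 373.]
1.5 [157. 377.]
1.6 [152. 381.]
1.7 [147. 386.]
14 rows [0.0047, -0.0017, 0.0] [0.0001, -0.0001, -0.1124]
14 rows [0.0017, 0.0048, 0.0] [0.0, 0.0, -0.1122]
```

View pics/s5c.png

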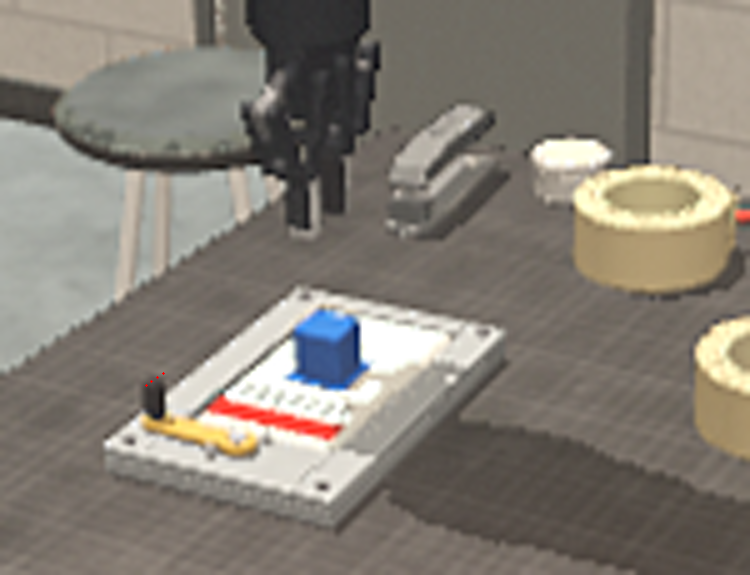

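The plate is home and flush, red band at (275,417) at the tab end, with the tab still at about 1.55. Next I turn the tool in the air and go above the pin.

Request:
{"fn": "step_arm", "kwargs": {"steps": [[0.0047, -0.0017, 0, 0, 0, -0.112, -0.3], [0.0047, -0.0017, 0, 0, 0, -0.112, -0.3], [0.0047, -0.0017, 0, 0, 0, -0.112, -0.3], [0.0047, -0.0017, 0, 0, 0, -0.112, -0.3], [0.0047, -0.0017, 0, 0, 0, -0.112, -0.3], [0.0047, -0.0017, 0, 0, 0, -0.112, -0.3], [0.0047, -0.0017, 0, 0, 0, -0.112, -0.3]]}}

```text
t: 18.58
position: [0.5644, -0.0382, 0.2955]
ee_rot: [[0.668, 0.744, -0.001], [0.744, -0.668, 0.0], [-0.001, -0.001, -1.0]]
ft_force: [-0.1, -0.0, -0.3]
finger_gap: 0.0297
grip_force: 0.0
```

Request:
{"fn": "step_arm", "kwargs": {"steps": [[0.0047, -0.0017, 0, 0, 0, -0.112, -0.3], [0.0047, -0.0017, 0, 0, 0, -0.112, -0.3], [0.0047, -0.0017, 0, 0, 0, -0.112, -0.3], [0.0047, -0.0017, 0, 0, 0, -0.112, -0.3], [0.0047, -0.0017, 0, 0, 0, -0.112, -0.3], [0.0047, -0.0017, 0, 0, 0, -0.112, -0.3], [0.0047, -0.0017, 0, 0, 0, -0.112, -0.3]]}}

```text
t: 19.45
position: [0.5661, -0.0041, 0.2955]
ee_rot: [[-0.053, 0.999, -0.001], [0.999, 0.053, 0.0], [0.0, -0.001, -1.0]]
ft_force: [-0.4, -0.3, -0.1]
finger_gap: 0.0299
grip_force: 0.0
```

Request:
{"fn": "step_arm", "kwargs": {"steps": [[0.0017, 0.0048, 0, 0, 0, -0.112, -0.3], [0.0017, 0.0048, 0, 0, 0, -0.112, -0.3], [0.0017, 0.0048, 0, 0, 0, -0.112, -0.3], [0.0017, 0.0048, 0, 0, 0, -0.112, -0.3], [0.0017, 0.0048, 0, 0, 0, -0.112, -0.3], [0.0017, 0.0048, 0, 0, 0, -0.112, -0.3], [0.0017, 0.0048, 0, 0, 0, -0.112, -0.3]]}}

```text
t: 20.32
position: [0.5922, 0.0188, 0.2955]
ee_rot: [[-0.742, 0.67, -0.001], [0.67, 0.742, 0.0], [0.001, -0.001, -1.0]]
ft_force: [1.0, 0.2, 0.4]
finger_gap: 0.0296
grip_force: 0.0
```

Request:
{"fn": "step_arm", "kwargs": {"steps": [[0.0017, 0.0048, 0, 0, 0, -0.112, -0.3], [0.0017, 0.0048, 0, 0, 0, -0.112, -0.3], [0.0017, 0.0048, 0, 0, 0, -0.112, -0.3], [0.0017, 0.0048, 0, 0, 0, -0.112, -0.3], [0.0017, 0.0048, 0, 0, 0, -0.112, -0.3], [0.0017, 0.0048, 0, 0, 0, -0.112, -0.3], [0.0017, 0.0048, 0, 0, 0, -0.112, -0.3], [0, 0, 0, 0, 0, 0, -0.3]]}}

```text
t: 21.32
position: [0.5942, 0.0536, 0.2955]
ee_rot: [[-0.999, -0.046, -0.001], [-0.046, 0.999, 0.001], [0.001, 0.001, -1.0]]
ft_force: [-0.4, -0.5, 0.5]
finger_gap: 0.0299
grip_force: 0.0
```

```bash
python3 - <<'E'
from h import *
st();A=cur();pin=lambda t:fw(60*np.sin(t),111-60*np.cos(t))
B=row(A,pose(*pin(1.57),.206,183.1),5)
row(B,pose(*pin(0),.206,93.1),15)
E
```

```text
21.32 [0.5942 0.0536 0.2955] yaw -177.4 tilt [-0.0013  0.0007] F [-0.4 -0.5  0.5] gap 0.0299 0.0 q [ 21.  43. -48. 100.  38.  55.  50.]
5 rows [0.0002, -0.0002, 0.0179] [0.0002, -0.0003, -0.0016]
15 rows [0.0003, -0.0063, 0.0] [0.0, 0.0, 0.1047]
```

Request:
{"fn": "step_arm", "kwargs": {"steps": [[0, 0, 0.018, 0, 0, 0, -0.3], [0, 0, 0.018, 0, 0, 0, -0.3], [0, 0, 0.018, 0, 0, 0, -0.3], [0, 0, 0.018, 0, 0, 0, -0.3], [0, 0, 0.0175, 0, 0, 0, -0.3], [0, 0, 0, 0, 0, 0, -0.4]]}}

```text
t: 22.08
position: [0.5941, 0.0535, 0.2053]
ee_rot: [[-0.999, -0.046, -0.002], [-0.046, 0.999, -0.0], [0.002, -0.0, -1.0]]
ft_force: [0.8, 0.6, 0.7]
finger_gap: 0.0259
grip_force: 0.0
```

Request:
{"fn": "step_arm", "kwargs": {"steps": [[0.0003, -0.0063, 0, 0, 0, 0.105, -0.4], [0.0003, -0.0063, 0, 0, 0, 0.105, -0.4], [0.0003, -0.0063, 0, 0, 0, 0.105, -0.4], [0.0003, -0.0063, 0, 0, 0, 0.105, -0.4], [0.0003, -0.0063, 0, 0, 0, 0.105, -0.4], [0.0003, -0.0063, 0, 0, 0, 0.105, -0.4], [0.0003, -0.0063, 0, 0, 0, 0.105, -0.4]]}}

```text
t: 22.95
position: [0.5813, 0.0125, 0.2075]
ee_rot: [[-0.77, 0.638, 0.001], [0.638, 0.77, 0.0], [-0.001, 0.001, -1.0]]
ft_force: [0.7, 1.9, -0.3]
finger_gap: 0.026
grip_force: 0.5
```

Request:
{"fn": "step_arm", "kwargs": {"steps": [[0.0003, -0.0063, 0, 0, 0, 0.105, -0.4], [0.0003, -0.0063, 0, 0, 0, 0.105, -0.4], [0.0003, -0.0063, 0, 0, 0, 0.105, -0.4], [0.0003, -0.0063, 0, 0, 0, 0.105, -0.4], [0.0003, -0.0063, 0, 0, 0, 0.105, -0.4], [0.0003, -0.0063, 0, 0, 0, 0.105, -0.4], [0.0003, -0.0063, 0, 0, 0, 0.105, -0.4], [0, 0, 0, 0, 0, 0, -0.4]]}}

```text
t: 23.95
position: [0.5437, -0.0088, 0.2074]
ee_rot: [[-0.147, 0.989, 0.001], [0.989, 0.147, -0.0], [-0.0, 0.001, -1.0]]
ft_force: [0.3, 0.0, 1.1]
finger_gap: 0.0254
grip_force: 0.0
```

```bash
python3 -c "
from h import *
st();print(fw(0,51))"
```

```text
23.95 [ 0.5437 -0.0088  0.2074] yaw 98.5 tilt [ 0.0009 -0.0002] F [0.3 0.  1.1] gap 0.0254 0.0 q [ 11.  41. -23. 111.  27.  34. -21.]
[ 0.53674198 -0.01057463]
```

Request:
{"fn": "step_arm", "kwargs": {"steps": [[0.0001, -0.003, 0, 0, 0, 0.045, -0.4], [0.0001, -0.003, 0, 0, 0, 0.045, -0.4], [0, -0.002, 0, 0, 0, 0, -0.4], [0, -0.002, 0, 0, 0, 0, -0.4], [0, 0, 0, 0, 0, 0, -0.4]]}}

```text
t: 24.58
position: [0.5334, -0.0098, 0.2068]
ee_rot: [[-0.057, 0.998, -0.0], [0.998, 0.057, 0.0], [0.0, -0.0, -1.0]]
ft_force: [-0.2, 0.2, 0.5]
finger_gap: 0.0256
grip_force: 0.0
```

Request:
{"fn": "step_arm", "kwargs": {"steps": [[0, -0.0015, 0, 0, 0, 0, -0.4], [0, -0.001, 0, 0, 0, 0, -0.4], [0, 0, 0, 0, 0, 0, -0.4]]}}

```text
t: 24.95
position: [0.531, -0.0099, 0.2068]
ee_rot: [[-0.057, 0.998, -0.0], [0.998, 0.057, 0.0], [0.0, -0.0, -1.0]]
ft_force: [-0.0, -0.1, -0.1]
finger_gap: 0.0255
grip_force: 0.1
```

Request:
{"fn": "step_arm", "kwargs": {"steps": [[0, -0.0015, 0, 0, 0, 0, -0.4], [0, -0.001, 0, 0, 0, 0, -0.4], [0, 0, 0, 0, 0, 0, -0.4]]}}

```text
t: 25.32
position: [0.5293, -0.01, 0.207]
ee_rot: [[-0.057, 0.998, 0.002], [0.998, 0.057, 0.001], [0.0, 0.002, -1.0]]
ft_force: [7.9, -0.7, -4.3]
finger_gap: 0.0257
grip_force: 4.0
```

The stop is felt: 8 N against the 1 N of friction. A touch more to confirm, then back off and rise.

Request:
{"fn": "step_arm", "kwargs": {"steps": [[0, -0.001, 0, 0, 0, 0, -0.4], [0, 0, 0, 0, 0, 0, -0.4]]}}

```text
t: 25.58
position: [0.5288, -0.0101, 0.2071]
ee_rot: [[-0.057, 0.998, 0.004], [0.998, 0.057, 0.001], [0.001, 0.004, -1.0]]
ft_force: [11.7, -1.1, -7.5]
finger_gap: 0.0256
grip_force: 6.2
```

Request:
{"fn": "step_arm", "kwargs": {"steps": [[0, 0.004, 0, 0, 0, 0, -0.4], [0, 0.003, 0, 0, 0, 0, -0.4], [0, 0, 0, 0, 0, 0, -0.4], [0, 0, -0.01, 0, 0, 0, -0.4], [0, 0, -0.025, 0, 0, 0, -0.4], [0, 0, -0.03, 0, 0, 0, -0.4], [0, 0, -0.03, 0, 0, 0, -0.4], [-0.03, 0, -0.03, 0, 0, 0, -0.4], [-0.04, 0, -0.02, 0, 0, 0, -0.4], [-0.05, 0, 0, 0, 0, 0, -0.4]]}}

```text
t: 26.82
position: [0.5415, -0.1301, 0.3542]
ee_rot: [[-0.058, 0.998, 0.003], [0.998, 0.058, -0.001], [-0.001, 0.003, -1.0]]
ft_force: [0.0, -0.6, -0.9]
finger_gap: 0.0254
grip_force: 0.0
```

Request:
{"fn": "step_arm", "kwargs": {"steps": [[-0.05, 0, 0, 0, 0, 0, -0.4], [-0.05, 0, 0, 0, 0, 0, -0.4], [-0.05, 0, 0, 0, 0, 0, -0.4], [-0.04, 0, 0, 0, 0, 0, -0.4], [0, 0, 0, 0, 0, 0, -0.4]]}}

```text
t: 27.45
position: [0.5512, -0.3223, 0.3519]
ee_rot: [[-0.053, 0.999, -0.0], [0.999, 0.053, -0.001], [-0.001, -0.0, -1.0]]
ft_force: [-0.1, 1.1, -0.1]
finger_gap: 0.0259
grip_force: 0.0
```

```bash
python3 - <<'E'
from h import *
st();p=snap('top');q=snap('scene')
a=cv2.resize(p['frame'][120:220,230:370,::-1],(560,400),interpolation=cv2.INTER_CUBIC)[:, :]
b=cv2.resize(q['frame'][150:250,180:290,::-1],(440,400),interpolation=cv2.INTER_CUBIC)
cv2.imwrite('pics/f.png',cv2.resize(np.hstack([a,b]),(800,320)))
E
```

```text
27.45 [ 0.5512 -0.3223  0.3519] yaw 93.0 tilt [-0.0004 -0.0007] F [-0.1  1.1 -0.1] gap 0.0259 0.0 q [ 41.  36. -25.  91.  18.  56.  14.]
```

View pics/f.png

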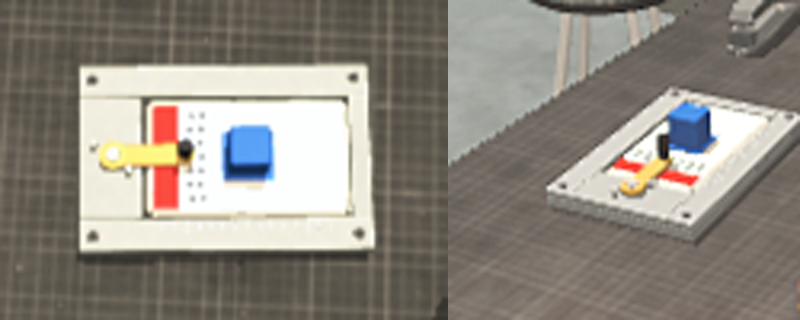

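The plate is flush in the frame with its red end under the tab, and the tab is at its stop with its pin at (186,149). The robot is clear of everything. Handing in.

```bash
python3 -c "
from h import *
print(workorder.job_done())"
```

```text
the job is handed in; nothing more can be done
None
```

The plate is turned end for end and fully home with its red end at the tab, the tab is back at its stop, the masking tape, glue stick and cork block were not touched, and the job is handed in at about 27.5 s (no verdict was returned).

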